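Close the tube clamp and set its thumbscrew

TASK

Close the clamp over the glass tube: swing the blue strap shut until its notch rests against the shank under the brass thumbscrew, then turn the thumbscrew clockwise until it seats at its stop, then back it off a quarter turn so the glass has room to expand. Finish still pinching the thumbscrew between the fingers, holding it at that setting; do not let go. Leave the tube lying in its cradle and everything else on the bench where it is.

Things in the scene. Friction and masses are not known exactly. Their poses are not given: they have to be found in the camera images.
- clamp: Tube clamp fixed to the bench: wooden board 170 (x) x 200 (y) x 22 mm; origin at the centre of its underside, z up. A wooden cradle (rails 34 mm high) along its x axis holds the tube. At x 0, y -70 mm stands the strap's pivot post; at x 0, y +70 mm the catch pillar with the thumbscrew on top. All heights here are above the bench.
- strap (a joint): Hinge of the blue strap (20 mm wide, 47 to 53 mm high, 161 mm long), swinging level about the pivot post. 0 = shut at its stop: strap along clamp +y over the tube, end notch (140 mm from the pivot) round the screw shank. Grows, anticlockwise from above, as the end swings to clamp -x; found 0.7 to 1.1 rad open, at most 1.25. Friction 0.05 N m; stays where left.
- strap_peg (a point): Grip point of the upright black round peg on the strap, 12 mm in diameter, standing 36 mm up from the strap (53 to 89 mm high), 60 mm from the pivot. This point is on the peg's axis at 73 mm height. It can be pinched from above or pushed.
- screw (a joint): Turn of the thumbscrew about its vertical axis at clamp x 0, y +70 mm. 0 = seated at its hard stop; grows as it is backed off, anticlockwise from above, up to 3.0 rad; a quarter turn is 1.57. Friction 0.05 N m; stays where left; does not rise or sink. Found 1.1 to 2.3 rad off its seat, so tightening may take two grasps.
- screw_grip (a point): Point on the screw axis 80 mm high, in the brass head: an upright flat 36 mm long (this frame's x), 12 mm thick (y), 57.5 to 91.5 mm high, on a 24 mm round collar just above the strap; pinch it across its thickness. Turns with the screw; when seated its axes match the clamp's and the white stripe on top, on the -x half, points to clamp -x.
- cradle (a point): Where the tube's middle belongs: on the clamp's x axis line, 33 mm high. Fixed to the clamp.
- tube: Loose glass tube with rubber stoppers, 22 mm in diameter, 114 mm long, lying in the cradle along the clamp's x axis; origin at its middle. Stays where it is.
- beaker: Loose glass beaker, 68 mm across, 85 mm tall, standing beyond the clamp. Origin at the centre of its underside. Leave alone.
- flask: Loose small green glass bottle with a cork, 48 mm across, 95 mm tall, standing beyond the clamp. Origin under its centre. Leave alone.
- reagent: Loose amber bottle, 60 mm across, 125 mm tall, to the side. Origin under its centre. Leave alone.
- cup: Loose white plastic cup, 72 mm across, 75 mm tall, to the side. Origin under its centre. Leave alone.
- pencil_case: Loose hard blue pencil case 75 x 190 x 35 mm lying at the right. Origin under its centre. Leave alone.
- driver: Loose yellow-handled screwdriver, about 200 mm long, lying at the left along its own x axis. Leave alone.
Not all that is in view belongs to the job. Of the things like the tube, leave any that is turquoise; of the rest the smaller one is meant.

How it is judged:
On the way, in this order (a step that is already met when the one before it is completed fails the run):
1. the strap is swung shut, its notch against the screw shank (value of joint strap below 0.08 rad), for 0.2 s.
2. with the strap shut, the thumbscrew is turned clockwise until it seats (value of joint each of strap, screw below 0.08 rad), for 0.1 s.
3. the thumbscrew is backed off a quarter turn and held in the fingers (value of joint strap below 0.08 rad and value of joint screw between 1.26 and 1.88 rad and contact force between the fingers and screw above 3 N and distance between the grasp point and screw_grip below 0.03 m), for 0.2 s.
At the end, for the whole second after the job is handed in: Strap shut (within 0.08 rad); thumbscrew a quarter turn (1.57 rad, within 0.31) back from its seat and still pinched (over 3 N, grasp point within 30 mm of the middle of its head); tube within 12 mm of its place in the cradle; other things within 25 mm of where they were (all of step 3 and distance between tube and cradle below 0.012 m and distance of each of beaker, flask, reagent, cup, pencil_case, driver from where it was at the start of the episode below 0.025 m); the arm keeps its last pose, push and grip.
It fails at once if a bystander is knocked or moved by more than 25 mm (distance of any of beaker, flask, reagent, cup, pencil_case, driver from where it was at the start of the episode above 0.025 m).
It fails at once if the tube leaves its cradle (distance between tube and cradle above 0.02 m).
It also fails if it takes over 54 s, if anything falls off the work surface, if the arm or the gripper's body presses on something with over 40 N, if the wrist force passes 120 N, or if a joint passes its speed limit or range.

ROBOT

A 6-joint arm with a two-finger parallel gripper is mounted at the origin on the work surface. World frame = base frame: x ahead of the robot, y to its left, z up, the work surface at z = 0. Lengths are in m, angles in rad, forces in N, time in s.
With the tool pointing down it reaches from about 0.325 to 0.775 m from the base axis. Payload 9.3 kg.
Tool frame: the origin (TCP) lies at the very end of the fingers, on their centre line; the grasp point (between the pads) lies 19 mm behind it; z points along the fingers, x is the direction in which the jaws open and shut, and the axes are right-handed (so a half turn about z gives the same grasp; the last joint's range is limited). The gripper opens to 85 mm and grips with 20 to 120 N. Pads are 22 mm wide; open, the fingers measure 114 mm over their backs; the gripper's body (76 mm by 85 mm) begins 54 mm behind the grasp point. The pads swing forward as they close: fully open they stand 13 mm farther back than shut.
Start: joints at [-1.494, 0.259, 0.021, 1.334, 0, 1.418], TCP at [0.125, -0.536, 0.231] pointing down, gripper open.
Joint ranges: [-3.04, 3.04], [-0.91, 1.82], [-1.04, 1.36], [-1.92, 1.95], [-1.52, 1.45], [-3.14, 3.14]. Speed limits (rad/s): [2.22, 2.22, 2.79, 3.14, 3.14, 3.14].

INTERFACE

Orientations are given as a 3x3 rotation matrix whose columns are the frame's x, y, z axes.
In Python, from cell import sensors, eyes, workorder gives the robot as it stands. The module is installed in compiled form; this text tells all that it offers.
- The arm moves only by the shell command python3 -m handwheel 'ROWS' [FORCE]. ROWS is JSON, a list of rows, each an object of numbers: "fingers": the closure, from 0 (fully open) to 1 (shut); "tx", "ty", "tz": the shift along the tool's x, y, z each as a share of 75 cm, from -1 to 1; "ax", "ay", "az": the turn, a rotation vector about the tool's x, y, z each as a share of 45 degrees, from -1 to 1. A call has 1 to 12 rows; each row is the pose to reach, as a shift and turn from the pose commanded when the call began, along the tool's axes at that moment; what a row does not reach only later rows make up. A row lasts 1/8 s, in which the tool goes at most 62.5 mm and 10.7 degrees, less where a joint would pass 70% of its speed; a pose out of reach is approached as far as the arm can. A call with a number of a shift or a turn outside -1 to 1 is refused whole. A call with a gripper value outside its range is refused whole. The fingers move at their own pace and stop on an object; FORCE is the grip in N (left out, the last holds). Time passes only in rows, so rows that repeat a pose let the fingers close. It gives the time, the measured TCP pose, the force and the opening at its end, in the units of the state.
- sensors.sense(): the state, without advancing time (a new reading comes with each control period).
- eyes.capture(name): name is "side" or "top"; returns the picture (420x560x3 uint8, red, green, blue); there is no depth.
- eyes.get_calibration(name): a dict with "vertical_fov" (degrees; the focal length in pixels is half the picture's height over the tangent of half this angle, whatever the lens; pixels are square), "cx", "cy" (the principal point, pixels), "R" (3x3) and "t" (3): a world point X has camera coordinates R X + t. Camera axes: x right, y down, z forward; pixel columns grow to the right and rows downward; lengths in m; the calibration is good to about 2 mm. A picture is of the moment at which its call begins. get_calibration takes no time and is no camera call.
- workorder.close_job(): hands the job in, once; it reports no verdict.
The state is a dict: "t": time; "joint_positions": joint angles; "dq": joint speeds; "joint_torque": joint torques, N m; "position": TCP position; "eef_rot": TCP orientation; "force": force on the tool from outside, world axes, zero at the start; "moment": the same for the moment, N m; "gripper_width": finger opening in m.
Only numpy, scipy, OpenCV 4.12 (cv2) and the standard library are available. Lean on these libraries where they do the work, as an engineer would, in place of code of your own. Each camera call takes 0.05 s, during which the arm holds its last target.

## Working session

There is one attempt and no reset: what is moved stays moved. The work goes in short steps, Python scripts to look and compute and a shell command to move; the robot and the scene stay as the last step left them, time stands still between calls to the robot, and variables do not carry over. Pictures are saved under pics/ and viewed, and the job is handed in when it is done.

```bash
mkdir -p pics
python3 - <<'E'
from cell import sensors, eyes
import cv2,numpy as np
for n in("top","side"):
    cv2.imwrite(f"pics/{n}0.png",eyes.capture(n)[:,:,::-1]);c=eyes.get_calibration(n);print(n,c)
s=sensors.sense();print(s)
E
```

```text
top {'vertical_fov': 46.55821723615368, 'cx': 269.73485407794414, 'cy': 211.9647803409812, 'R': array([[-3.29513794e-03, -9.99830693e-01,  1.81032519e-02],
       [-9.88763507e-01,  5.52001150e-04, -1.49487200e-01],
       [ 1.49451898e-01, -1.83924158e-02, -9.88597921e-01]]), 't': array([0.02355311, 0.56858161, 1.54163922])}
side {'vertical_fov': 42.542094506128656, 'cx': 274.69426955124567, 'cy': 209.81019580723876, 'R': array([[-0.84451777, -0.53506466, -0.02226083],
       [-0.29767526,  0.50357773, -0.81104803],
       [ 0.4451732 , -0.67831797, -0.58455586]]), 't': array([0.48710773, 0.21829305, 1.470515  ])}
{'t': 0.1, 'joint_positions': array([-1.49358511e+00,  2.59145607e-01,  2.08285842e-02,  1.33367419e+00,
       -2.80641880e-05,  1.41822925e+00]), 'dq': array([-1.29205380e-03, -1.59251396e-03,  1.19460037e-03,  4.39249188e-05,
       -5.96668601e-04, -5.17112834e-04]), 'joint_torque': array([ 4.87791709e-03, -5.56696844e+01,  3.45067656e+01,  1.16738799e-02,
       -2.38053526e-04,  3.13497026e-06]), 'position': array([ 0.12525466, -0.53529535,  0.23071776]), 'eef_rot': array([[ 2.27761598e-01, -9.73716920e-01, -1.20147509e-04],
       [-9.73716206e-01, -2.27761577e-01,  1.18916090e-03],
       [-1.18527108e-03, -1.53855611e-04, -9.99999286e-01]]), 'force': array([ 0.7430536 ,  0.25035259, -0.24343852]), 'moment': array([0.00511393, 0.01859739, 0.02282954]), 'gripper_width': 0.08519396520538906}
```

View pics/top0.png

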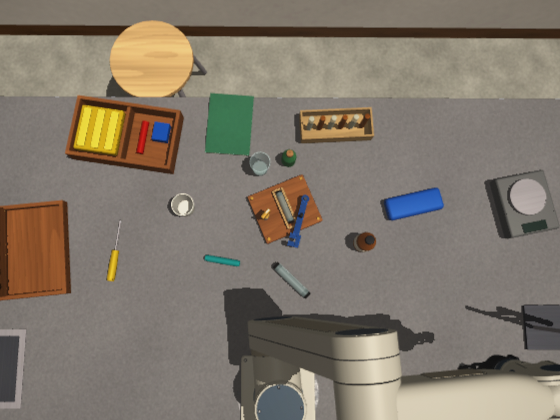

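View pics/side0.png

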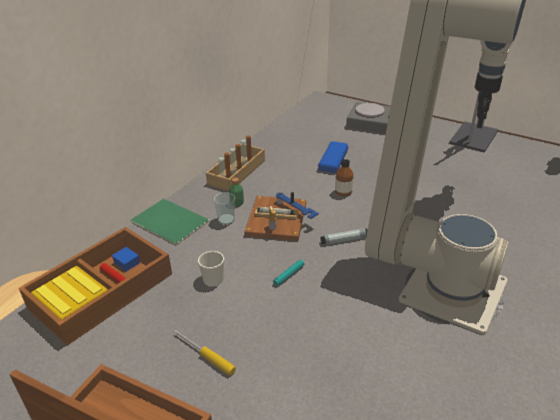

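The top view shows the clamp at about (285,208), with the thumbscrew at (264,214), strap end around (294,240) and pivot near (303,200). There are three tube-like things: turquoise (222,260), larger clear (291,280), and a smaller clear one in the cradle (285,207). The one in the cradle fits. I'll confirm that in enlarged crops.

Run:
```python
import cv2,numpy as np
a=cv2.imread("pics/top0.png")[165:300,200:340];cv2.imwrite("pics/top0c.png",cv2.resize(a,None,fx=5,fy=4.4,interpolation=3)) if 0 else cv2.imwrite("pics/top0c.png",cv2.resize(a[5:105],None,fx=5,fy=5,interpolation=3))
a=cv2.imread("pics/side0.png")[175:255,225:355];cv2.imwrite("pics/side0c.png",cv2.resize(a,None,fx=6,fy=6,interpolation=3))
```

```text
(no output)
```

View pics/top0c.png

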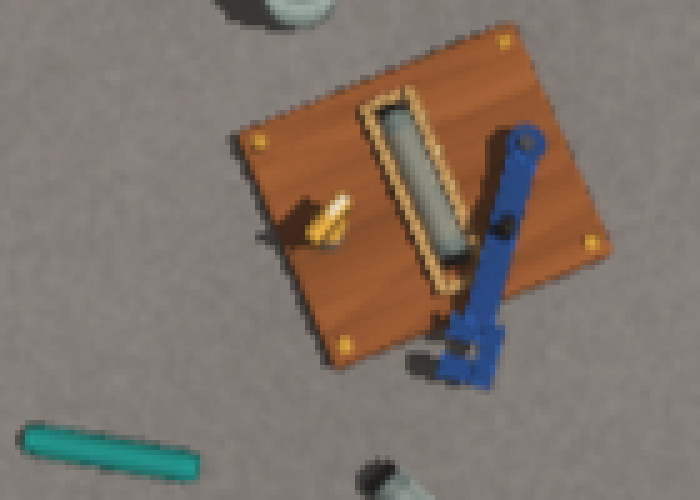

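View pics/side0c.png

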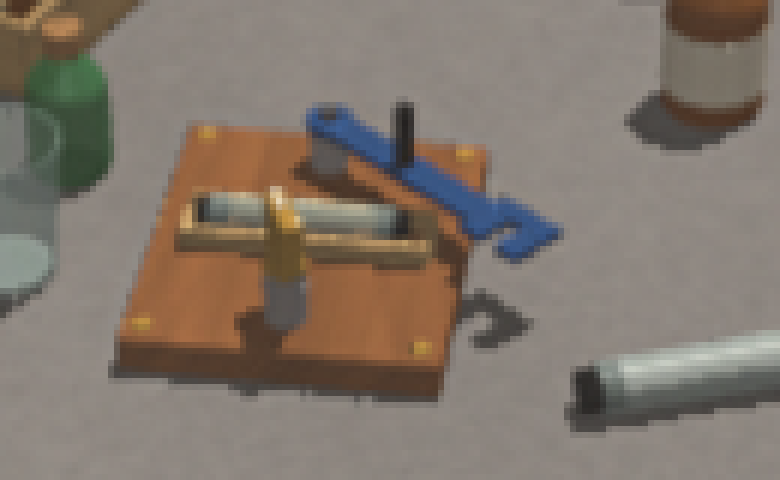

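```bash
cat > h.py <<'E'
import numpy as np
from cell import sensors, eyes
def cal(n):
    c=eyes.get_calibration(n);f=210/np.tan(np.radians(c["vertical_fov"]/2));return f,c["cx"],c["cy"],np.array(c["R"]),np.array(c["t"])
def back(n,u,v,z):
    f,cx,cy,R,t=cal(n);d=R.T@np.array([(u-cx)/f,(v-cy)/f,1]);C=-R.T@t
    return C+d*(z-C[2])/d[2]
def proj(n,X):
    f,cx,cy,R,t=cal(n);p=R@np.asarray(X)+t;return np.array([cx+f*p[0]/p[2],cy+f*p[1]/p[2]])
E
python3 - <<'E'
from h import *
np.set_printoptions(precision=4,suppress=True)
T=lambda u,v,z:back("top",200+u/5,170+v/5,z)
S=lambda u,v,z:back("side",225+u/6,175+v/6,z)
cs=np.array([T(233,132,.022),T(515,25,.022),T(610,245,.022),T(335,368,.022)])
print(cs,np.linalg.norm(np.diff(cs,axis=0),axis=1));c=cs.mean(0)
cs2=np.array([S(118,345,.022),S(190,127,.022),S(488,148,.022),S(440,372,.022)]);print(cs2,cs2.mean(0))
studs=np.array([T(260,142,.022),T(505,42,.022),T(592,243,.022),T(346,345,.022)]);print("studs",studs.mean(0))
yd=(cs[0]+cs[3]-cs[1]-cs[2]);yd/=np.linalg.norm(yd);print(yd,np.arctan2(-yd[0],yd[1]))
yd=(studs[0]+studs[3]-studs[1]-studs[2]);print(np.arctan2(-yd[0],yd[1]))
yd=(cs2[0]+cs2[3]-cs2[1]-cs2[2]);print(np.arctan2(-yd[0],yd[1]))
print("pivot",T(525,142,.053),S(328,115,.053),"peg top",T(505,222,.089),S(402,104,.089))
print("stripe ends",T(345,197,.0915),T(330,215,.0915),"head low",T(318,232,.0915),S(275,190,.0915),S(290,212,.0915))
E
```

```text
[[ 0.6237  0.0983  0.022 ]
 [ 0.6962 -0.0891  0.022 ]
 [ 0.5482 -0.1497  0.022 ]
 [ 0.4676  0.0313  0.022 ]] [0.2009 0.1598 0.1982]
[[ 0.6184  0.1062  0.022 ]
 [ 0.6972 -0.0773  0.022 ]
 [ 0.5428 -0.1443  0.022 ]
 [ 0.4654  0.0409  0.022 ]] [ 0.5809 -0.0186  0.022 ]
studs [ 0.5834 -0.0289  0.022 ]
[-0.3838  0.9234  0.    ] 0.3938575727924081
0.3928443771750484
0.4009672227426498
pivot [ 0.6115 -0.0918  0.053 ] [ 0.612  -0.0884  0.053 ] peg top [ 0.5538 -0.0752  0.089 ] [ 0.5551 -0.0723  0.089 ]
stripe ends [0.5694 0.0256 0.0915] [0.5579 0.0351 0.0915] head low [0.5472 0.0427 0.0915] [0.5687 0.031  0.0915] [0.5519 0.0432 0.0915]
```

Everything agrees with the description. The clamp is at (0.583, -0.027) with yaw 0.395, and the board measures roughly 160×200 mm. The peg is 60 mm from the pivot. The strap is about 0.90 rad open and the screw about 2.1 rad off its seat. The tube is the small clear one in the cradle (crop confirmed). Next I move above the peg.

```bash
python3 -m handwheel '[{"fingers":0,"tx":-0.47,"ty":-0.698,"tz":0,"az":-1},{"fingers":0,"tx":-0.47,"ty":-0.698,"tz":0,"az":-1},{"fingers":0,"tx":-0.47,"ty":-0.698,"tz":0,"az":-1},{"fingers":0,"tx":-0.47,"ty":-0.698,"tz":0,"az":-1},{"fingers":0,"tx":-0.47,"ty":-0.698,"tz":0,"az":-1},{"fingers":0,"tx":-0.47,"ty":-0.698,"tz":0,"az":-1},{"fingers":0,"tx":-0.47,"ty":-0.698,"tz":0,"az":-1},{"fingers":0,"tx":-0.47,"ty":-0.698,"tz":0,"az":-1},{"fingers":0,"tx":-0.47,"ty":-0.698,"tz":0,"az":-1},{"fingers":0,"tx":-0.47,"ty":-0.698,"tz":0,"az":-1},{"fingers":0,"tx":-0.47,"ty":-0.698,"tz":0,"az":-1},{"fingers":0,"tx":-0.47,"ty":-0.698,"tz":0,"az":-1}]' 30
cat >> h.py <<'E'
np.set_printoptions(precision=4,suppress=True)
def st(target=None,ang=None):
    s=sensors.sense();R=np.array(s["eef_rot"]);p=np.array(s["position"])
    a=np.arctan2(R[1,0],R[0,0]);print("t",s["t"],"p",p,"ang",a,"z",R[:,2],"q",s["joint_positions"],"F",s["force"],"M",s["moment"],"w",s["gripper_width"])
    if target is not None: print("shift units",R.T@(np.array(target)-p)/.75)
    if ang is not None: print("az units", -(ang-a)/(np.pi/4))
E
python3 -c "
from h import *
st([.5546,-.0735,.15],.924)"
```

```text
t 0.1 p [ 0.1253 -0.5353  0.2307] ang -1.3410179225388161 z [-0.0001  0.0012 -1.    ] q [-1.4936  0.2591  0.0208  1.3337 -0.      1.4182] F [ 0.7431  0.2504 -0.2434] M [0.0051 0.0186 0.0228] w 0.08519396520538906
shift units [-0.469  -0.6976  0.1083]
az units -2.8839103885103063invalid input
```

```bash
python3 -m handwheel '[{"fingers":0,"tx":-0.47,"ty":-0.698,"tz":0,"ax":0,"ay":0,"az":-1},{"fingers":0,"tx":-0.47,"ty":-0.698,"tz":0,"ax":0,"ay":0,"az":-1},{"fingers":0,"tx":-0.47,"ty":-0.698,"tz":0,"ax":0,"ay":0,"az":-1},{"fingers":0,"tx":-0.47,"ty":-0.698,"tz":0,"ax":0,"ay":0,"az":-1},{"fingers":0,"tx":-0.47,"ty":-0.698,"tz":0,"ax":0,"ay":0,"az":-1},{"fingers":0,"tx":-0.47,"ty":-0.698,"tz":0,"ax":0,"ay":0,"az":-1},{"fingers":0,"tx":-0.47,"ty":-0.698,"tz":0,"ax":0,"ay":0,"az":-1},{"fingers":0,"tx":-0.47,"ty":-0.698,"tz":0,"ax":0,"ay":0,"az":-1},{"fingers":0,"tx":-0.47,"ty":-0.698,"tz":0,"ax":0,"ay":0,"az":-1},{"fingers":0,"tx":-0.47,"ty":-0.698,"tz":0,"ax":0,"ay":0,"az":-1},{"fingers":0,"tx":-0.47,"ty":-0.698,"tz":0,"ax":0,"ay":0,"az":-1},{"fingers":0,"tx":-0.47,"ty":-0.698,"tz":0,"ax":0,"ay":0,"az":-1}]' 30;  python3 -c "
from h import *
st([.5546,-.0735,.15],.924)"
```

```text
t: 1.6
position: [0.5545, -0.0727, 0.2307]
eef_rot: [[0.85, -0.526, -0.001], [-0.526, -0.85, 0.0], [-0.001, 0.001, -1.0]]
force: [0.2, 0.7, -0.3]
gripper_width: 0.0857
t 1.6 p [ 0.5545 -0.0727  0.2307] ang -0.5543126886758695 z [-0.0013  0.0001 -1.    ] q [-0.2803  0.2756  0.0437  1.3402 -0.0003  1.8448] F [ 0.2363  0.6736 -0.2719] M [-0.0011 -0.0556 -0.0003] w 0.0856902864169212
shift units [0.0007 0.0007 0.1076]
az units -1.8822461747058785
```

```bash
python3 -m handwheel '[{"fingers":0,"tx":0,"ty":0,"tz":0.13,"ax":0,"ay":0,"az":-1},{"fingers":0,"tx":0,"ty":0,"tz":0.13,"ax":0,"ay":0,"az":-1},{"fingers":0,"tx":0,"ty":0,"tz":0.13,"ax":0,"ay":0,"az":-1},{"fingers":0,"tx":0,"ty":0,"tz":0.13,"ax":0,"ay":0,"az":-1},{"fingers":0,"tx":0,"ty":0,"tz":0.13,"ax":0,"ay":0,"az":-1}]' >/dev/null
python3 -m handwheel '[{"fingers":0,"tx":0,"ty":0,"tz":0,"ax":0,"ay":0,"az":-0.88},{"fingers":0,"tx":0,"ty":0,"tz":0,"ax":0,"ay":0,"az":-0.88},{"fingers":0,"tx":0,"ty":0,"tz":0,"ax":0,"ay":0,"az":-0.88},{"fingers":0,"tx":0,"ty":0,"tz":0,"ax":0,"ay":0,"az":-0.88},{"fingers":0,"tx":0,"ty":0,"tz":0,"ax":0,"ay":0,"az":-0.88}]' ;  python3 -c "
from h import *
st([.5546,-.0735,.062],.924)
import cv2
for n in ('top','side'):
    cv2.imwrite(f'pics/{n}1.png',cv2.resize(eyes.capture(n)[130:270,200:370,::-1],None,fx=4,fy=4,interpolation=3))
"
```

```text
t: 2.85
position: [0.5543, -0.0738, 0.1341]
eef_rot: [[0.609, 0.793, 0.0], [0.793, -0.609, -0.0], [0.0, 0.0, -1.0]]
force: [-0.2, 0.7, 0.4]
gripper_width: 0.0854
t 2.85 p [ 0.5543 -0.0738  0.1341] ang 0.9163305629973818 z [ 0.0003 -0.0002 -1.    ] q [-0.2824  0.3192 -0.1452  1.1061 -0.0001  0.3721] F [-0.178   0.6525  0.4458] M [ 0.0248 -0.004   0.0032] w 0.08536588354161781
shift units [ 0.0005 -0.      0.0961]
az units -0.009765030477588659
```

View pics/side1.png

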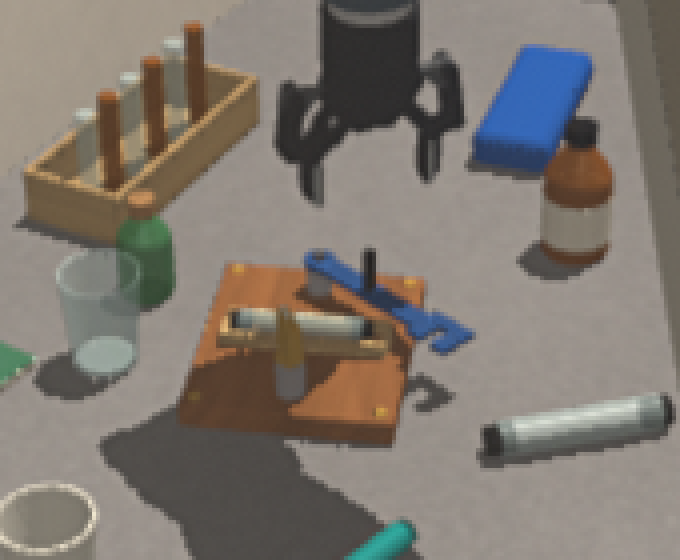

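The fingers straddle the peg: tips at about (312,195) and (428,175), peg at (370,265). I'll lower and pinch.

```bash
python3 -m handwheel '[{"fingers":0.4,"tx":0,"ty":0,"tz":0.05,"ax":0,"ay":0,"az":0},{"fingers":0.4,"tx":0,"ty":0,"tz":0.095,"ax":0,"ay":0,"az":0},{"fingers":0.4,"tx":0,"ty":0,"tz":0.095,"ax":0,"ay":0,"az":0},{"fingers":1,"tx":0,"ty":0,"tz":0.095,"ax":0,"ay":0,"az":0},{"fingers":1,"tx":0,"ty":0,"tz":0.095,"ax":0,"ay":0,"az":0},{"fingers":1,"tx":0,"ty":0,"tz":0.095,"ax":0,"ay":0,"az":0},{"fingers":1,"tx":0,"ty":0,"tz":0.095,"ax":0,"ay":0,"az":0},{"fingers":1,"tx":0,"ty":0,"tz":0.095,"ax":0,"ay":0,"az":0}]' 25;  python3 -c "
from h import *
st()
c=np.array([.583,-.0275]);y=np.array([-np.sin(.395),np.cos(.395)]);P=c-.07*y
s=sensors.sense();p=s['position'];R=s['eef_rot'];v=p[:2]-P;print('r',np.hypot(*v),'open',np.arctan2(v[1],v[0])-np.pi/2-.395)
a0=np.arctan2(v[1],v[0])
for a in (.75,.6,.45,.3,.15,0,-.05):
    th=np.pi/2+.395+a;X=np.r_[P+.0600*np.array([np.cos(th),np.sin(th)]),p[2]];print(a,X,R.T@(X-p)/.75)
"
```

```text
t: 3.95
position: [0.5554, -0.0733, 0.064]
eef_rot: [[0.605, 0.796, 0.002], [0.796, -0.605, -0.001], [0.001, 0.002, -1.0]]
force: [-1.1, -0.4, 6.5]
gripper_width: 0.011
t 3.95 p [ 0.5554 -0.0733  0.064 ] ang 0.9206927999627285 z [ 0.0024 -0.0008 -1.    ] q [-0.2809  0.3746 -0.2562  0.9375 -0.0001  0.3692] F [-1.1128 -0.3902  6.4877] M [-0.0407  0.2083  0.0506] w 0.01104069830225029
r 0.057647090991911905 open 0.8436209142694091
0.75 [ 0.5553 -0.0673  0.064 ] [ 0.0062 -0.005  -0.    ]
0.6 [ 0.5596 -0.0594  0.064 ] [ 0.0181 -0.0068 -0.    ]
0.45 [ 0.5651 -0.0523  0.064 ] [ 0.0301 -0.0068  0.    ]
0.3 [ 0.5715 -0.046   0.064 ] [ 0.0419 -0.005   0.    ]
0.15 [ 0.5788 -0.0408  0.064 ] [ 0.0534 -0.0014  0.    ]
0 [ 0.5868 -0.0367  0.064 ] [0.0642 0.0038 0.0001]
-0.05 [ 0.5896 -0.0356  0.064 ] [0.0676 0.0059 0.0001]
```

```bash
python3 -m handwheel '[{"fingers":1,"tx":0.006,"ty":-0.004,"tz":-0.003,"ax":0,"ay":0,"az":0},{"fingers":1,"tx":0.018,"ty":-0.005,"tz":-0.003,"ax":0,"ay":0,"az":0},{"fingers":1,"tx":0.03,"ty":-0.005,"tz":-0.003,"ax":0,"ay":0,"az":0},{"fingers":1,"tx":0.042,"ty":-0.003,"tz":-0.003,"ax":0,"ay":0,"az":0},{"fingers":1,"tx":0.053,"ty":0,"tz":-0.003,"ax":0,"ay":0,"az":0},{"fingers":1,"tx":0.06,"ty":0.003,"tz":-0.003,"ax":0,"ay":0,"az":0},{"fingers":1,"tx":0.06,"ty":0.003,"tz":-0.003,"ax":0,"ay":0,"az":0}]';  python3 -c "
from h import *
c=np.array([.583,-.0275]);y=np.array([-np.sin(.395),np.cos(.395)]);P=c-.07*y
s=sensors.sense();p=s['position'];R=s['eef_rot'];v=p[:2]-P;print('r',np.hypot(*v),'open',np.arctan2(v[1],v[0])-np.pi/2-.395)
st([.5868,-.0367,p[2]])
import cv2
for n in ('top','side'):
    cv2.imwrite(f'pics/{n}2.png',cv2.resize(eyes.capture(n)[150:260,210:350,::-1],None,fx=5,fy=5,interpolation=3))
"
```

```text
t: 4.82
position: [0.5839, -0.0378, 0.0645]
eef_rot: [[0.604, 0.797, -0.0], [0.797, -0.604, 0.001], [0.001, -0.001, -1.0]]
force: [-2.0, 3.2, -6.3]
gripper_width: 0.0112
r 0.06026049824159251 open 0.05238313014570162
t 4.825 p [ 0.5839 -0.0378  0.0645] ang 0.921783215367394 z [-0.0004  0.0012 -1.    ] q [-0.2086  0.4131 -0.191   0.9674  0.0011  0.4404] F [-1.9852  3.2027 -6.3347] M [ 0.717   0.5288 -0.0054] w 0.011212589009461003
shift units [0.0035 0.0022 0.    ]
```

View pics/side2.png

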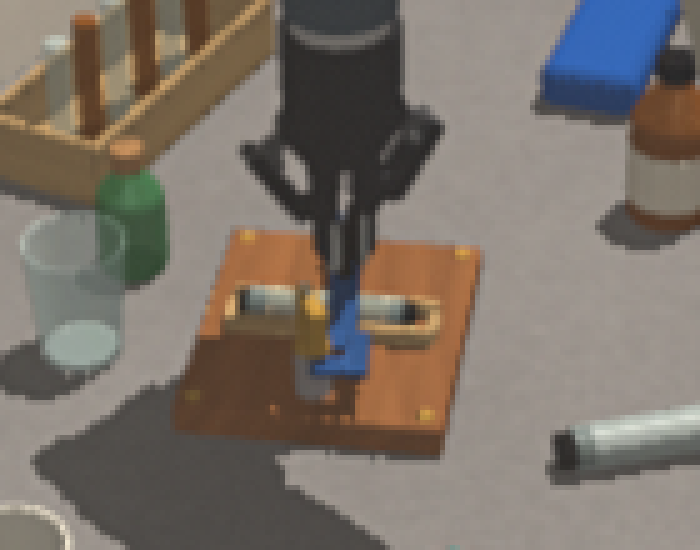

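View pics/top2.png

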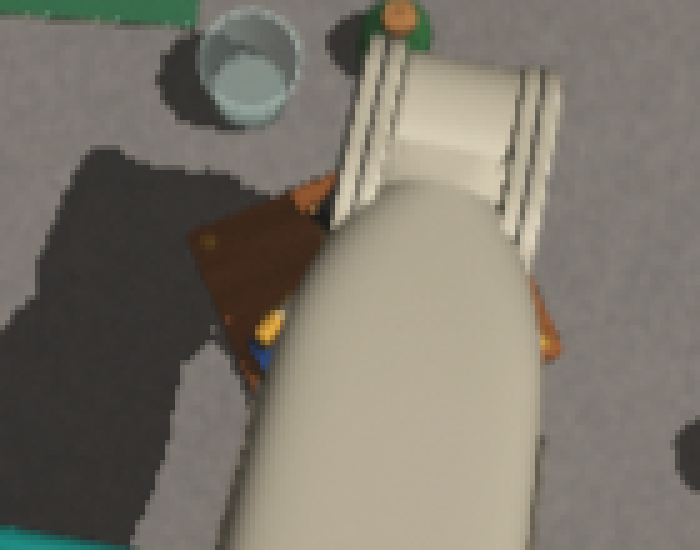

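The strap end is at about (340,360) in the side crop, almost at the shank, and the estimate is 0.05 rad open. I'll push on gently until a reaction shows.

```bash
python3 -m handwheel '[{"fingers":1,"tx":0.003,"ty":0.001,"tz":0.001,"ax":0,"ay":0,"az":0},{"fingers":1,"tx":0.005,"ty":0.002,"tz":0.001,"ax":0,"ay":0,"az":0},{"fingers":1,"tx":0.007,"ty":0.003,"tz":0.001,"ax":0,"ay":0,"az":0},{"fingers":1,"tx":0.007,"ty":0.003,"tz":0.001,"ax":0,"ay":0,"az":0}]';  python3 -c "
from h import *
c=np.array([.583,-.0275]);y=np.array([-np.sin(.395),np.cos(.395)]);P=c-.07*y
s=sensors.sense();p=s['position'];R=s['eef_rot'];v=p[:2]-P;print('r',np.hypot(*v),'open',np.arctan2(v[1],v[0])-np.pi/2-.395)
st([.5868,-.0367,p[2]])
"
```

```text
t: 5.42
position: [0.5889, -0.0358, 0.0644]
eef_rot: [[0.605, 0.796, 0.001], [0.796, -0.605, 0.0], [0.001, 0.0, -1.0]]
force: [-3.3, 2.1, -1.4]
gripper_width: 0.0107
r 0.060169937867216 open -0.03696418644137034
t 5.425 p [ 0.5889 -0.0358  0.0644] ang 0.9209393159896349 z [ 0.0006  0.0002 -1.    ] q [-0.203   0.4197 -0.18    0.9705  0.0003  0.4469] F [-3.3492  2.0503 -1.3728] M [ 0.5404  0.7127 -0.0866] w 0.010668780344148773
shift units [-0.0027 -0.0014 -0.    ]
```

```bash
python3 -m handwheel '[{"fingers":1,"tx":0.002,"ty":0.001,"tz":0,"ax":0,"ay":0,"az":0},{"fingers":1,"tx":0.004,"ty":0.002,"tz":0,"ax":0,"ay":0,"az":0},{"fingers":1,"tx":0.004,"ty":0.002,"tz":0,"ax":0,"ay":0,"az":0}]';  python3 -c "
from h import *
c=np.array([.583,-.0275]);y=np.array([-np.sin(.395),np.cos(.395)]);P=c-.07*y
s=sensors.sense();p=s['position'];R=s['eef_rot'];v=p[:2]-P;print('r',np.hypot(*v),'open',np.arctan2(v[1],v[0])-np.pi/2-.395)
st([.5868,-.0367,p[2]])
"
```

```text
t: 5.8
position: [0.5909, -0.0351, 0.0643]
eef_rot: [[0.605, 0.796, -0.001], [0.796, -0.605, -0.002], [-0.002, -0.0, -1.0]]
force: [-8.9, -1.3, 2.0]
gripper_width: 0.011
r 0.06013711568064335 open -0.07291571681139053
t 5.8 p [ 0.5909 -0.0351  0.0643] ang 0.9204116235923955 z [-0.0014 -0.0015 -1.    ] q [-0.2001  0.4239 -0.1731  0.9748 -0.0018  0.4503] F [-8.9312 -1.2678  2.0102] M [-0.3656  1.7481 -0.079 ] w 0.010986086602608134
shift units [-0.005 -0.003  0.   ]
```

```bash
python3 -m handwheel '[{"fingers":1,"tx":0.002,"ty":0.001,"tz":0,"ax":0,"ay":0,"az":0},{"fingers":1,"tx":0.003,"ty":0.001,"tz":0,"ax":0,"ay":0,"az":0},{"fingers":1,"tx":0.003,"ty":0.001,"tz":0,"ax":0,"ay":0,"az":0}]';  python3 -c "
from h import *
st()
import cv2
for n in ('top','side'):
    cv2.imwrite(f'pics/{n}3.png',cv2.resize(eyes.capture(n)[190:250,235:325,::-1],None,fx=8,fy=8,interpolation=3))
"
```

```text
t: 6.18
position: [0.591, -0.0349, 0.0642]
eef_rot: [[0.606, 0.795, -0.005], [0.795, -0.606, -0.004], [-0.006, -0.001, -1.0]]
force: [-18.0, -8.4, 7.1]
gripper_width: 0.0107
t 6.175 p [ 0.591  -0.0349  0.0642] ang 0.9193152875319005 z [-0.0049 -0.004  -1.    ] q [-0.1983  0.426  -0.1698  0.979  -0.0049  0.4532] F [-18.0388  -8.4323   7.1148] M [-1.7179  3.4508 -0.0195] w 0.010731477730624574
```

View pics/side3.png

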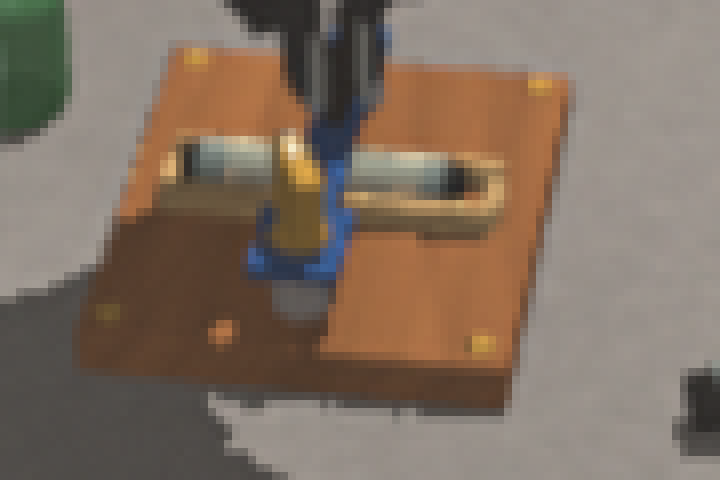

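The strap end now wraps the shank under the screw at side-crop (300,260). Position is stuck and the push force climbs, so the strap is at its stop. I'll ease off, release, lift and measure the screw again.

```bash
python3 -m handwheel '[{"fingers":1,"tx":-0.003,"ty":-0.001,"tz":0,"ax":0,"ay":0,"az":0},{"fingers":0.5,"tx":-0.003,"ty":-0.001,"tz":0,"ax":0,"ay":0,"az":0},{"fingers":0.5,"tx":-0.003,"ty":-0.001,"tz":0,"ax":0,"ay":0,"az":0},{"fingers":0.5,"tx":-0.003,"ty":-0.001,"tz":0,"ax":0,"ay":0,"az":0},{"fingers":0.5,"tx":-0.003,"ty":-0.001,"tz":-0.06,"ax":0,"ay":0,"az":0},{"fingers":0.2,"tx":-0.003,"ty":-0.001,"tz":-0.12,"ax":0,"ay":0,"az":0},{"fingers":0.2,"tx":0.03,"ty":-0.13,"tz":-0.12,"ax":0,"ay":0,"az":0},{"fingers":0.2,"tx":0.03,"ty":-0.13,"tz":-0.12,"ax":0,"ay":0,"az":0},{"fingers":0.2,"tx":0.03,"ty":-0.13,"tz":-0.12,"ax":0,"ay":0,"az":0}]';  python3 -c "
from h import *
st([.559,.037,.064],.924)
import cv2
for n in ('top','side'):
    cv2.imwrite(f'pics/{n}4.png',cv2.resize(eyes.capture(n)[190:250,235:325,::-1],None,fx=8,fy=8,interpolation=3))
"
```

```text
t: 7.4
position: [0.5285, 0.0457, 0.1547]
eef_rot: [[0.603, 0.798, 0.001], [0.798, -0.603, 0.0], [0.001, 0.001, -1.0]]
force: [-0.1, -0.6, -0.4]
gripper_width: 0.0681
t 7.4 p [0.5285 0.0457 0.1547] ang 0.9236554941222567 z [ 0.0009  0.0001 -1.    ] q [-0.0721  0.2593 -0.1762  1.1344  0.0002  0.575 ] F [-0.0786 -0.595  -0.3897] M [ 0.0092 -0.0308 -0.0266] w 0.06810220872529253
shift units [0.0152 0.0393 0.121 ]
az units -0.00043863850693655977
```

View pics/side4.png

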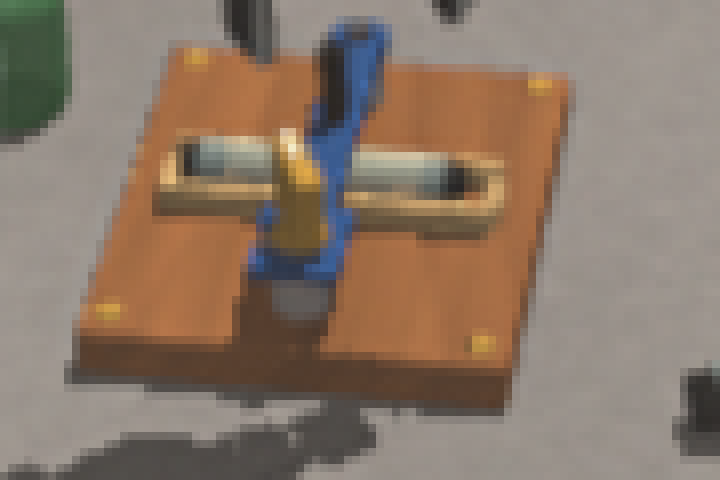

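View pics/top4.png

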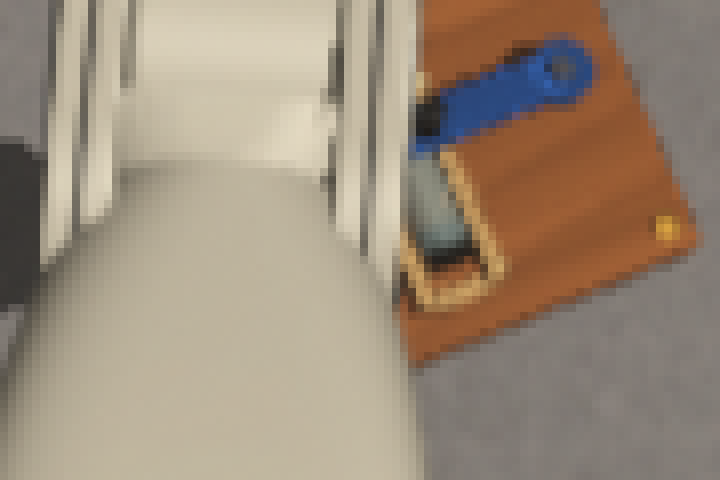

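```bash
python3 -c "
from h import *
for c in ([.556,.037],[.559,.037],[.562,.038]):
  for a in (2.4,2.5,2.6):
    o=[]
    for z in (.0915,.0575):
      for sx,sy in ((-18,6),(-18,-6),(18,-6),(18,6)):
        X=[c[0]+(sx*np.cos(a)-sy*np.sin(a))/1e3,c[1]+(sx*np.sin(a)+sy*np.cos(a))/1e3,z]
        u=proj('side',X);o.append(((u-[235,190])*8).round().astype(int).tolist())
    print(c,a,o)
import cv2
im=cv2.imread('pics/side4.png')[100:340,180:420];cv2.imwrite('pics/s4c.png',cv2.resize(im,None,fx=2.5,fy=2.5,interpolation=0))
"
```

```text
[0.556, 0.037] 2.4 [[309, 122], [279, 128], [303, 181], [334, 175], [311, 194], [281, 199], [305, 253], [336, 247]]
[0.556, 0.037] 2.5 [[304, 122], [275, 129], [308, 180], [338, 173], [306, 194], [277, 201], [310, 253], [340, 245]]
[0.556, 0.037] 2.6 [[299, 123], [271, 131], [313, 180], [342, 171], [302, 194], [274, 203], [315, 252], [343, 243]]
[0.559, 0.037] 2.4 [[303, 120], [272, 125], [297, 178], [327, 173], [305, 191], [275, 197], [299, 250], [329, 245]]
[0.559, 0.037] 2.5 [[298, 120], [268, 127], [302, 178], [331, 171], [300, 191], [271, 199], [304, 250], [333, 243]]
[0.559, 0.037] 2.6 [[293, 120], [265, 129], [307, 178], [335, 169], [295, 192], [267, 201], [309, 250], [337, 241]]
[0.562, 0.038] 2.4 [[295, 119], [264, 124], [288, 177], [319, 172], [297, 190], [267, 196], [291, 249], [321, 244]]
[0.562, 0.038] 2.5 [[290, 119], [260, 126], [293, 177], [323, 170], [292, 190], [263, 198], [296, 249], [325, 242]]
[0.562, 0.038] 2.6 [[285, 119], [257, 128], [298, 177], [327, 168], [287, 191], [259, 200], [301, 249], [329, 240]]
```

View pics/s4c.png

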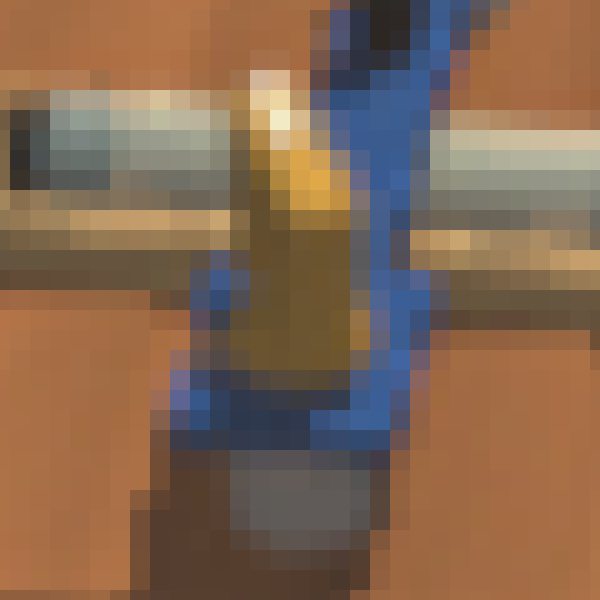

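The strap is shut round the shank. The head spans crop x 274–326, which fits a screw axis near (0.558, 0.0365) and a head angle of about 2.37, so the screw is about 2.0 rad off. I'll descend with the tool angle at 0.83.

```bash
python3 -m handwheel '[{"fingers":0.2,"tx":0.015,"ty":0.0385,"tz":0.03,"ax":0,"ay":0,"az":0.12},{"fingers":0.2,"tx":0.015,"ty":0.0385,"tz":0.03,"ax":0,"ay":0,"az":0.12},{"fingers":0.2,"tx":0.015,"ty":0.0385,"tz":0.07,"ax":0,"ay":0,"az":0.12},{"fingers":0.2,"tx":0.015,"ty":0.0385,"tz":0.118,"ax":0,"ay":0,"az":0.12},{"fingers":0.2,"tx":0.015,"ty":0.0385,"tz":0.118,"ax":0,"ay":0,"az":0.12}]'; python3 -c "
from h import *
st([.558,.0365,.066],.83)
import cv2
for n in ('side',):
    cv2.imwrite(f'pics/{n}5.png',cv2.resize(eyes.capture(n)[170:250,225:335,::-1],None,fx=7,fy=7,interpolation=3))
"
```

```text
t: 8.12
position: [0.558, 0.035, 0.0637]
eef_rot: [[0.677, 0.736, -0.005], [0.736, -0.677, 0.0], [-0.003, -0.004, -1.0]]
force: [1.4, -0.2, 0.2]
gripper_width: 0.0684
t 8.125 p [0.558  0.035  0.0637] ang 0.8267033440201281 z [-0.0048  0.0004 -1.    ] q [-0.0874  0.3774 -0.2525  0.9457 -0.      0.6567] F [ 1.4061 -0.1543  0.1816] M [-0.0225  0.0211 -0.0207] w 0.06840352292224114
shift units [ 0.0015 -0.0014 -0.0031]
az units -0.004197432758960463
```

View pics/side5.png

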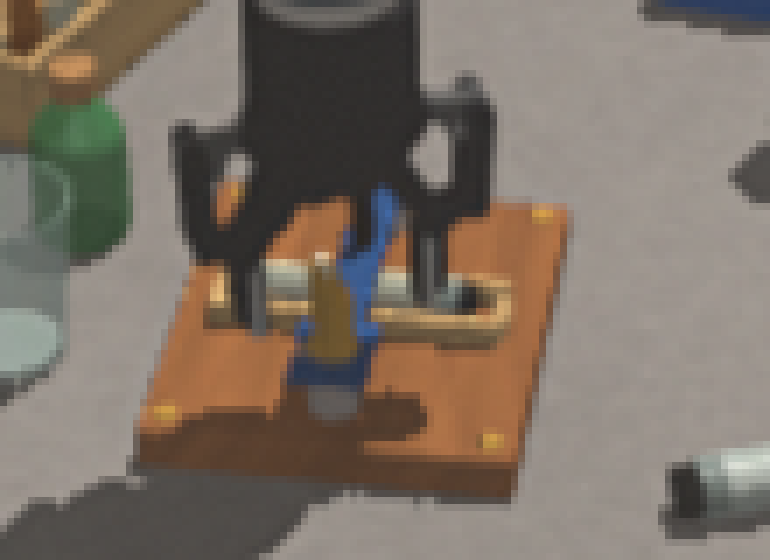

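The pads straddle the head: fingers at crop (255,300) and (430,270), head at (335,310). I'll close on it.

```bash
python3 -m handwheel '[{"fingers":1,"tx":0.001,"ty":-0.001,"tz":-0.003,"ax":0,"ay":0,"az":0},{"fingers":1,"tx":0.001,"ty":-0.001,"tz":-0.003,"ax":0,"ay":0,"az":0},{"fingers":1,"tx":0.001,"ty":-0.001,"tz":-0.003,"ax":0,"ay":0,"az":0},{"fingers":1,"tx":0.001,"ty":-0.001,"tz":-0.003,"ax":0,"ay":0,"az":0},{"fingers":1,"tx":0.001,"ty":-0.001,"tz":-0.003,"ax":0,"ay":0,"az":0},{"fingers":1,"tx":0.001,"ty":-0.001,"tz":-0.003,"ax":0,"ay":0,"az":0}]' 40; python3 -c "
from h import *
st([.558,.0365,.066],.83)
"
```

```text
t: 8.93
position: [0.561, 0.0373, 0.069]
eef_rot: [[0.677, 0.736, 0.004], [0.736, -0.677, 0.001], [0.004, 0.002, -1.0]]
force: [4.5, 4.9, 3.2]
gripper_width: 0.0111
t 8.925 p [0.561  0.0373 0.069 ] ang 0.8274353418031068 z [ 0.0039  0.0014 -1.    ] q [-0.0838  0.3721 -0.2454  0.9495  0.0017  0.6595] F [4.523  4.8557 3.2348] M [ 0.8791 -0.6799 -0.0069] w 0.011074502970582791
shift units [-0.0035 -0.0023  0.004 ]
az units -0.0032654242350134872
```

Grip is square: opening 11.1 mm and no moment about z. I'll shift 2 mm along tool x to unload the side force and start turning clockwise.

```bash
python3 -m handwheel '[{"fingers":1,"tx":0.003,"ty":0,"tz":0.001,"ax":0,"ay":0,"az":0},{"fingers":1,"tx":0.003,"ty":0,"tz":0.001,"ax":0,"ay":0,"az":0.2},{"fingers":1,"tx":0.003,"ty":0,"tz":0.001,"ax":0,"ay":0,"az":0.4},{"fingers":1,"tx":0.003,"ty":0,"tz":0.001,"ax":0,"ay":0,"az":0.6},{"fingers":1,"tx":0.003,"ty":0,"tz":0.001,"ax":0,"ay":0,"az":0.6}]' ; python3 -c "
from h import *
st([.558,.0365,.066],.83)
"
```

```text
t: 9.55
position: [0.5604, 0.037, 0.0689]
eef_rot: [[0.938, 0.345, 0.0], [0.345, -0.938, -0.003], [-0.001, 0.003, -1.0]]
force: [-8.8, -5.8, 18.3]
gripper_width: 0.0109
t 9.55 p [0.5604 0.037  0.0689] ang 0.35257151099034 z [ 0.0005 -0.0027 -1.    ] q [-0.082   0.3733 -0.2437  0.9531 -0.0027  1.1362] F [-8.7919 -5.7858 18.3358] M [-1.259   2.0381 -0.0631] w 0.010923497328425562
shift units [-0.0032 -0.0005  0.0039]
az units -0.6078808319902561
```

```bash
python3 -m handwheel '[{"fingers":1,"tx":-0.0018,"ty":0.0005,"tz":-0.0012,"ax":0,"ay":0,"az":0},{"fingers":1,"tx":-0.0018,"ty":0.0005,"tz":-0.0012,"ax":0,"ay":0,"az":0.2},{"fingers":1,"tx":-0.0018,"ty":0.0005,"tz":-0.0012,"ax":0,"ay":0,"az":0.4},{"fingers":1,"tx":-0.0018,"ty":0.0005,"tz":-0.0012,"ax":0,"ay":0,"az":0.6},{"fingers":1,"tx":-0.0018,"ty":0.0005,"tz":-0.0012,"ax":0,"ay":0,"az":0.8},{"fingers":1,"tx":-0.0018,"ty":0.0005,"tz":-0.0012,"ax":0,"ay":0,"az":0.8}]' ; python3 -c "
from h import *
st([.558,.0365,.066],-1.176)
"
```

```text
t: 10.3
position: [0.5591, 0.037, 0.069]
eef_rot: [[0.962, -0.272, -0.0], [-0.272, -0.962, -0.001], [-0.0, 0.001, -1.0]]
force: [-6.1, -1.8, 11.2]
gripper_width: 0.0114
t 10.3 p [0.5591 0.037  0.069 ] ang -0.27520897057541593 z [-0.0005 -0.001  -1.    ] q [-0.0832  0.3718 -0.2459  0.9534 -0.001   1.7628] F [-6.1224 -1.7512 11.2451] M [-0.4514  1.5418 -0.0274] w 0.01140411384409542
shift units [-0.0012  0.001   0.004 ]
az units 1.1469227602060759
```

```bash
python3 -m handwheel '[{"fingers":1,"tx":-0.0008,"ty":0.0005,"tz":-0.001,"ax":0,"ay":0,"az":0.2},{"fingers":1,"tx":-0.0008,"ty":0.0005,"tz":-0.001,"ax":0,"ay":0,"az":0.4},{"fingers":1,"tx":-0.0008,"ty":0.0005,"tz":-0.001,"ax":0,"ay":0,"az":0.6},{"fingers":1,"tx":-0.0008,"ty":0.0005,"tz":-0.001,"ax":0,"ay":0,"az":0.8},{"fingers":1,"tx":-0.0008,"ty":0.0005,"tz":-0.001,"ax":0,"ay":0,"az":0.8}]' ; python3 -c "
from h import *
st([.558,.0365,.066],-1.176)
"
```

```text
t: 10.92
position: [0.5581, 0.0376, 0.069]
eef_rot: [[0.619, -0.785, -0.002], [-0.785, -0.619, 0.001], [-0.002, 0.001, -1.0]]
force: [-5.1, 2.2, 5.9]
gripper_width: 0.0113
t 10.925 p [0.5581 0.0376 0.069 ] ang -0.9029681259406437 z [-0.0016  0.0009 -1.    ] q [-0.0831  0.371  -0.2472  0.9542  0.0007  2.3907] F [-5.0731  2.2103  5.8656] M [ 0.4557  1.2136 -0.0521] w 0.011260788787630462
shift units [0.0012 0.001  0.004 ]
az units 0.34763497902552304
```

Mz is steady (friction only). I'll go in small steps towards the seat.

```bash
python3 -m handwheel '[{"fingers":1,"tx":-0.0012,"ty":0.0008,"tz":-0.001,"ax":0,"ay":0,"az":0.1},{"fingers":1,"tx":-0.0012,"ty":0.0008,"tz":-0.001,"ax":0,"ay":0,"az":0.2},{"fingers":1,"tx":-0.0012,"ty":0.0008,"tz":-0.001,"ax":0,"ay":0,"az":0.27},{"fingers":1,"tx":-0.0012,"ty":0.0008,"tz":-0.001,"ax":0,"ay":0,"az":0.27}]' ; python3 -c "
from h import *
st([.558,.0365,.066],-1.176)
"
python3 -m handwheel '[{"fingers":1,"tx":0,"ty":0,"tz":0,"ax":0,"ay":0,"az":0.05},{"fingers":1,"tx":0,"ty":0,"tz":0,"ax":0,"ay":0,"az":0.08},{"fingers":1,"tx":0,"ty":0,"tz":0,"ax":0,"ay":0,"az":0.08}]' >/dev/null; python3 -c "
from h import *
st([.558,.0365,.066],-1.176)
"
```

```text
t: 11.42
position: [0.5578, 0.038, 0.0691]
eef_rot: [[0.443, -0.897, -0.001], [-0.897, -0.443, 0.001], [-0.001, 0.0, -1.0]]
force: [1.3, 3.4, -4.4]
gripper_width: 0.0113
t 11.425 p [0.5578 0.038  0.0691] ang -1.1124057423413958 z [-0.0008  0.0011 -1.    ] q [-0.0826  0.3701 -0.2485  0.9532  0.001   2.6006] F [ 1.3454  3.3643 -4.4118] M [ 0.8443  0.0234 -0.0155] w 0.011257954139255984
shift units [0.0019 0.0006 0.0041]
az units 0.0809707236690118
t 11.8 p [0.5577 0.0381 0.0691] ang -1.1749014680522614 z [-0.0008  0.0012 -1.    ] q [-0.0825  0.37   -0.2485  0.9532  0.0011  2.6632] F [ 0.4568  5.0415 -5.5675] M [1.2    0.0071 0.1187] w 0.0110103016063509
shift units [0.0021 0.0005 0.0041]
az units 0.0013986943170156859
```

```bash
python3 -m handwheel '[{"fingers":1,"tx":0,"ty":-0.0005,"tz":0.0005,"ax":0,"ay":0,"az":0.04},{"fingers":1,"tx":0,"ty":-0.0005,"tz":0.0005,"ax":0,"ay":0,"az":0.06},{"fingers":1,"tx":0,"ty":-0.0005,"tz":0.0005,"ax":0,"ay":0,"az":0.06}]' >/dev/null; python3 -c "
from h import *
st()
"
python3 -m handwheel '[{"fingers":1,"tx":0,"ty":0,"tz":0,"ax":0,"ay":0,"az":0.04},{"fingers":1,"tx":0,"ty":0,"tz":0,"ax":0,"ay":0,"az":0.06},{"fingers":1,"tx":0,"ty":0,"tz":0,"ax":0,"ay":0,"az":0.06}]' >/dev/null; python3 -c "
from h import *
st()
"
```

```text
t 12.175 p [0.5578 0.0381 0.0691] ang -1.2210651596521327 z [-0.0009  0.0005 -1.    ] q [-0.0822  0.3702 -0.2482  0.9534  0.0004  2.7097] F [-3.3189  4.7992 -0.0664] M [1.0168 0.5473 1.2187] w 0.010886687960813208
t 12.55 p [0.5579 0.038  0.0692] ang -1.2672215854401156 z [-0.0008  0.0003 -1.    ] q [-0.0821  0.3701 -0.2481  0.9534  0.0003  2.7559] F [-3.5137  4.1746  0.0388] M [0.9098 0.6282 2.0081] w 0.011355831365605832
```

The moment climbs to 1.2 then 2.0 N m, far above the 0.05 friction, so the screw is seated. The onset at tool angle -1.175 matches the predicted -1.176. Now I back off 1.57 to tool angle about +0.395.

```bash
python3 -m handwheel '[{"fingers":1,"tx":0,"ty":0,"tz":0,"ax":0,"ay":0,"az":-0.2},{"fingers":1,"tx":0,"ty":0,"tz":0,"ax":0,"ay":0,"az":-0.4},{"fingers":1,"tx":0,"ty":0,"tz":0,"ax":0,"ay":0,"az":-0.6},{"fingers":1,"tx":0,"ty":0,"tz":0,"ax":0,"ay":0,"az":-0.8},{"fingers":1,"tx":0,"ty":0,"tz":0,"ax":0,"ay":0,"az":-0.8}]' >/dev/null; python3 -c "
from h import *
st(ang=.395)
"
python3 -m handwheel '[{"fingers":1,"tx":0,"ty":0,"tz":0,"ax":0,"ay":0,"az":-0.2},{"fingers":1,"tx":0,"ty":0,"tz":0,"ax":0,"ay":0,"az":-0.4},{"fingers":1,"tx":0,"ty":0,"tz":0,"ax":0,"ay":0,"az":-0.6},{"fingers":1,"tx":0,"ty":0,"tz":0,"ax":0,"ay":0,"az":-0.8},{"fingers":1,"tx":0,"ty":0,"tz":0,"ax":0,"ay":0,"az":-0.8}]' >/dev/null; python3 -c "
from h import *
st(ang=.395)
"
```

```text
t 13.175 p [0.5583 0.0373 0.0691] ang -0.6432352754516315 z [-0.0002 -0.0006 -1.    ] q [-0.083   0.3705 -0.2478  0.9526 -0.0006  2.1311] F [-1.3888  1.1751 -2.0361] M [0.1985 0.376  0.0194] w 0.010911179790997226
az units -1.3219222094440215
t 13.8 p [0.5594 0.0369 0.0691] ang -0.018307180753479087 z [ 0.0016 -0.0013 -1.    ] q [-0.0833  0.371  -0.2469  0.9512 -0.0012  1.5058] F [ 4.5908 -3.3247 -6.7022] M [-0.5409 -0.9084  0.0795] w 0.01094553687323426
az units -0.5262390466583333
```

```bash
python3 -m handwheel '[{"fingers":1,"tx":0.0008,"ty":0.0005,"tz":0.0005,"ax":0,"ay":0,"az":-0.2},{"fingers":1,"tx":0.0008,"ty":0.0005,"tz":0.0005,"ax":0,"ay":0,"az":-0.4},{"fingers":1,"tx":0.0008,"ty":0.0005,"tz":0.0005,"ax":0,"ay":0,"az":-0.53},{"fingers":1,"tx":0.0008,"ty":0.0005,"tz":0.0005,"ax":0,"ay":0,"az":-0.53},{"fingers":1,"tx":0.0008,"ty":0.0005,"tz":0.0005,"ax":0,"ay":0,"az":-0.53},{"fingers":1,"tx":0.0008,"ty":0.0005,"tz":0.0005,"ax":0,"ay":0,"az":-0.53}]' >/dev/null; python3 -c "
from h import *
st(ang=.395)
import cv2
for n in ('top','side'):
    cv2.imwrite(f'pics/{n}6.png',cv2.resize(eyes.capture(n)[130:270,165:355,::-1],None,fx=4,fy=4,interpolation=3))
"
```

```text
t 14.55 p [0.5602 0.0369 0.0691] ang 0.39563149288104704 z [ 0.0024 -0.0006 -1.    ] q [-0.0835  0.3718 -0.2457  0.9509 -0.0004  1.0917] F [ 4.789   0.1197 -3.7049] M [-0.0822 -0.8665  0.0308] w 0.011242464651851657
az units 0.0008040417083678096
```

View pics/side6.png

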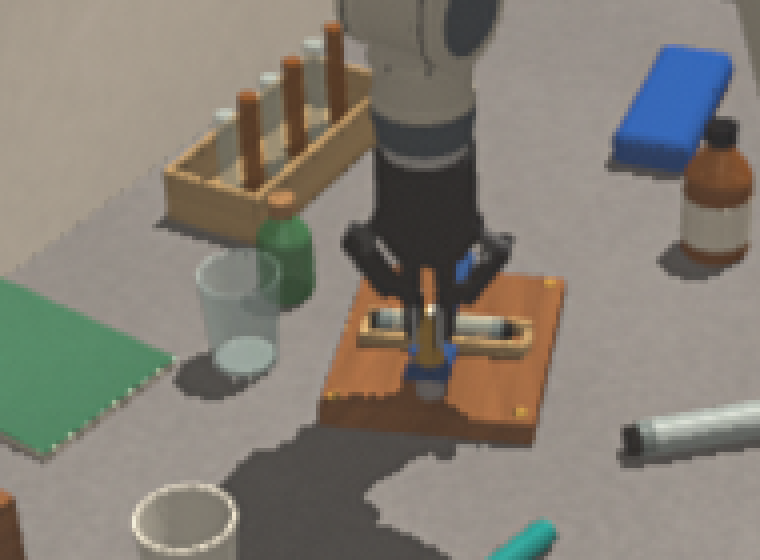

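The side view shows the head pinched edge-on at (430,345), the strap shut at (430,362) and the tube in its cradle at (445,325). The bystanders in view have not moved. Handing in.

```bash
python3 -c "
from cell import workorder
print(workorder.close_job())"
```

```text
the job is handed in; nothing more can be done
None
```

The clamp is closed and the job was handed in at about 14.6 s. The fingers are still pinching the thumbscrew, a quarter turn off its seat.

- **Strap:** I pinched the peg and swung it shut until it stopped moving. The push force had risen to about 20 N by then. The last picture shows it still shut around the shank.
- **Seating the screw:** I turned it clockwise in one grasp. The moment rose to 2.0 N m against about 0.05 N m of friction. It began to rise at tool angle -1.175 rad, where I expected -1.176.
- **Backing off:** The tool now stands at 0.396 rad, so the screw is about 1.57 rad off its seat. The grip was set to 40 N and the finger opening is 11.2 mm. The grasp point is about 8–9 mm from the grip point on the head, within the 30 mm allowed.
- **Bench:** The tube lies in its cradle. The bystanders visible in the last side picture (beaker, flask, reagent, cup, pencil case) look unmoved by eye. I did not measure them, and the driver was outside that crop.

**Disagreements:**
- The strap stopped about 4 mm (0.07 rad) past where the camera put it. I trusted the force reading and the picture, so I could not confirm the exact strap angle.
- After gripping the screw, the measured TCP height was about 4 mm above the height I had commanded. The upward force passed 18 N before I eased it.
- My first move command was refused because it left out some row keys. It used no time.

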